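# Check the spring gauge on the kitchen shelf

## Task

The steel-capped jar is in the way of the spring gauge's pull tab: lift it off the gauge and set it down gently, upright, on the free end of the narrow raised ledge. Then check the gauge: pull its tab out until its pointer is level with the tip of the marker clip, hold it there steadily for two seconds, and ease the tab all the way back home without letting it snap. Leave everything else where it stands.

Things in the scene. Friction and masses are not known exactly. Their poses are not given: they have to be found in the camera images.
- gauge: spring gauge fixed to the shelf: grey base plate 265 x 135 x 8 mm with an aluminium housing 110 x 50 mm, top 48 mm above the shelf, on its rear. Origin on the shelf, on the line of pull; the plate reaches from x = -110 to +155 mm and y = -45 to +90 mm, the housing from x = 40 to 150 mm. Its tab is pulled along its -x axis (roughly towards the robot).
- slide (a joint): how far the pull tab is drawn out, m: 0 fully home, at most 0.11. The spring pulls it back with about 1.5 N at home and 8.5 N at 0.1 m; it flies back if let go.
- tab_top (a point): middle of the top edge of the pull tab, an upright black plate 12 mm thick along the pull, 44 mm wide across it, from 12 to 100 mm above the shelf; at home at x = 15, y = 0 mm in the gauge's frame. Behind it a bar 14 mm wide, up to 29 mm above the shelf, runs into the housing. Axes as the gauge's.
- pointer (a point): tip of the black pointer, 4 mm wide, that sticks out of the tab's +y side: in the gauge's frame at x = 15 mm at home (the tab's middle along the pull), y = 50, height 24 mm. Moves with the tab. Its axes are the gauge's.
- marker: white plastic marker clip, 26 x 26 mm, 34 mm high, fixed on the base plate beside the tab's path, with a black 5 mm wide tip pointing at the path. Origin on the plate, at the middle of the tip along the pull; axes as the gauge's. Tip ends at y = -4 mm, block from y = 4 to 30 mm. The pointer is level with it when both have the same x in the gauge's frame (6 to 10 cm of pull).
- jar: empty glass mason jar with a steel cap, 66 mm diameter, 140 mm high, 0.2 to 0.45 kg; the cap is 58 mm in diameter, from 116 to 140 mm up. Origin at the centre of its underside, z up. At first it stands on the gauge's base plate in front of the tab.
- ledge: narrow raised ledge of brown wood, fixed: 46 mm wide (its x), 200 mm long (its y), flat top 60 mm above the shelf, on two end legs. Origin on the shelf under its centre. A cup stands on its +y end; its -y end is free.
- cup_a: white espresso cup, 60 mm across the rim, 58 mm high, standing on the ledge's +y end; origin at the centre of its underside
- cup_b: white espresso cup, 60 mm across the rim, 58 mm high, standing on the shelf; origin at the centre of its underside
- container: teal clip-lid food container, 100 x 150 x 67 mm (clips reach 116 mm in x), on the shelf; origin at the centre of its underside
- bowl: white bowl, 110 mm across, 50 mm high, on the shelf; origin at the centre of its underside
- canister: aluminium canister, 72 mm diameter, 120 mm high, on the shelf; origin at the centre of its underside
- spoon: wooden spoon 170 mm long lying on the shelf along its x axis
Not all that is in view belongs to the job. Of the things that look like the ledge, take the one that is nearest to the robot's base at the start.

How it is judged:
On the way, in this order (a step that is already met when the one before it is completed fails the run):
1. the jar stands upright on the ledge, let go, with the gauge's tab at home (z of jar in the frame of ledge between 0.056 and 0.065 m and x of jar in the frame of ledge between -0.021 and 0.021 m and y of jar in the frame of ledge between -0.1 and 0.1 m and angle between jar's own z axis and vertical below 0.1 rad and linear speed of jar below 0.03 m/s and contact force between jar and ledge above 0.5 N and contact force between jar and the fingers below 0.1 N and value of joint slide below 0.01 m), for 0.3 s.
2. the pointer is held within 5 mm of level with the marker's tip for 1.2 s (x of pointer in the frame of marker between -0.005 and 0.005 m), for 1.2 s.
3. the tab is fully home again (within 5 mm) (value of joint slide below 0.005 m), for 0.2 s.
At the end, for the whole second after the job is handed in: The jar stands upright (within 0.1 rad) and at rest on top of the ledge, its centre within 21 mm of the ledge's long centre line and within its length, and the gauge's tab is home within 5 mm (z of jar in the frame of ledge between 0.056 and 0.065 m and x of jar in the frame of ledge between -0.021 and 0.021 m and y of jar in the frame of ledge between -0.1 and 0.1 m and angle between jar's own z axis and vertical below 0.1 rad and linear speed of jar below 0.03 m/s and contact force between jar and ledge above 0.5 N and value of joint slide below 0.005 m); the robot touches nothing.
It fails at once if the tab snaps back (faster than 0.4 m/s) (velocity of joint slide below -0.4 m/s).
It fails at once if the jar is tipped by more than 0.5 rad (angle between jar's own z axis and vertical above 0.5 rad).
It fails at once if the jar is banged down on the ledge (over 45 N) (contact force between jar and ledge above 45 N).
It fails at once if a bystander is moved by more than 25 mm (distance of any of cup_a, cup_b, container, bowl, canister, spoon from where it was at the start of the episode above 0.025 m).
It also fails if it takes over 61 s, if anything falls off the work surface, if the arm or the gripper's body presses on something with over 40 N, if the wrist force passes 120 N, or if a joint passes its speed limit or range.

## Robot

A 6-joint arm with a two-finger parallel gripper is mounted at the origin on the work surface. World frame = base frame: x ahead of the robot, y to its left, z up, the work surface at z = 0. Lengths are in m, angles in rad, forces in N, time in s.
With the tool pointing down it reaches from about 0.3 to 0.875 m from the base axis. Payload 6.4 kg.
Tool frame: the origin (TCP) lies at the very end of the fingers, on their centre line; the grasp point (between the pads) lies 19 mm behind it (arm.hold_point_z is the distance from the TCP to the grasp point, in m); z points along the fingers, y is the line along which they close (so a half turn about z gives the same grasp; the last joint's range is limited). The gripper opens to 85 mm and grips with 20 to 120 N. Pads are 22 mm wide; open, the fingers measure 114 mm over their backs; the gripper's body (76 mm by 85 mm) begins 54 mm behind the grasp point. The pads swing forward as they close: fully open they stand 13 mm farther back than shut.
Start: joints at [-1.541, 0.181, 1.607, -0, 1.354, -0.206], TCP at [0.134, -0.559, 0.231] pointing down, gripper open.
Joint ranges: [-2.99, 2.99], [-0.89, 2.07], [0.3, 2.58], [-1.14, 4.28], [0, 2.63], [-3.12, 3.12]. Speed limits (rad/s): [2.57, 2.57, 3.01, 3.14, 3.14, 3.14].

## Interface

Orientations are given as a unit quaternion [w, x, y, z].
In Python, from plant import arm gives the robot as it stands. The module is installed in compiled form; this text tells all that it offers.
- The arm moves only by the tool servo_tool, never from a script. Its argument "series" is text: rows parted by semicolons, each of 5 numbers parted by spaces: the shift along the tool's x, y, z normalised to -1 to 1, where 1 is 0.025 m, then the turn about the tool's z normalised to -1 to 1, where 1 is 180 degrees, then the opening, from -1 (shut) to 1 (fully open). In form: dx dy dz twist gripper; .... A call has 1 to 8 rows; each row shifts and turns the commanded pose from where the row before left it, along the tool's axes as they then stand; what a row does not reach is not made up. A row lasts 1/12 s, in which the tool goes at most 41.7 mm and 7.16 degrees, less where a joint would pass 70% of its speed; a pose out of reach is approached as far as the arm can. A call with a number of a shift or a turn outside -1 to 1 is refused whole. A call with a gripper value outside its range is refused whole. The fingers move at their own pace and stop on an object; "grip_force" is the grip in N (left out, the last holds). Time passes only in rows, so rows that do not move let the fingers close. It gives the time, the measured TCP pose, the force, the opening and the grip force at its end, in the units of the state.
- arm.sense(): the state, without advancing time (a new reading comes with each control period).
- arm.get_image(name): name is "scene" or "top"; returns (picture, depth): 384x512x3 uint8, blue, green, red; 384x512 float32, m along the optical axis (not along the pixel's ray), 0 where there is no reading.
- arm.calibration(name): a dict with "fx", "fy", "cx", "cy" (pixels), "R" (3x3) and "t" (3): a world point X has camera coordinates R X + t. Camera axes: x right, y down, z forward; pixel columns grow to the right and rows downward; lengths in m; the calibration is good to about 2 mm. A picture is of the moment at which its call begins. calibration takes no time and is no camera call.
- arm.job_done(): hands the job in; it is judged then, once.
The state is a dict: "time": time; "joints": joint angles; "qd": joint speeds; "joint_efforts": joint torques, N m; "position": TCP position; "tcp_rot": TCP orientation; "ft_force": force on the tool from outside, world axes, zero at the start; "moment": the same for the moment, N m; "gripper_width": opening from 0.0 (shut) to 1.0 (fully open); "grip_force": force on a finger pad.
Only numpy, scipy, OpenCV 4.12 (cv2) and the standard library are available. Lean on these libraries where they do the work, as an engineer would, in place of code of your own. Each camera call takes 0.05 s, during which the arm holds its last target. There are 200 camera calls.

## Working session

There is one attempt and no reset: what is moved stays moved. The work goes in short steps, Python scripts to look and compute and a tool call to move; the robot and the scene stay as the last step left them, time stands still between calls to the robot, and variables do not carry over. Pictures are saved under pics/ and viewed, at most 11 in all, crops included, and the job is handed in when it is done.

Besides the shell and the picture viewer there is one more tool, called after "Request:" by a JSON object that holds its "api" and its "payload". servo_tool: Moves the arm, as the interface text tells. Scaled input: -1 to 1 covers 0.025 m each way for a shift and 180 degrees each way for a turn. Its arguments: {"type":"object","properties":{"series":{"type":"string"},"grip_force":{"type":"number"}},"required":["series"]}

```bash
mkdir -p pics; cat > h.py <<'E'
import numpy as np, cv2, pickle
from plant import arm
def snap(n,tag):
    im,d=arm.get_image(n); cv2.imwrite(f'pics/{tag}.png',im); np.save(f'pics/{tag}.npy',d); return im,d
def pt(n,d,u,v,z=None):
    c=arm.calibration(n); r=np.array([(u-c['cx'])/c['fx'],(v-c['cy'])/c['fy'],1.]); R=np.array(c['R']);t=np.array(c['t'])
    o=-R.T@t; w=R.T@r
    s=(z-o[2])/w[2] if z is not None else d[int(round(v)),int(round(u))]
    return o+w*s
def px(n,X):
    c=arm.calibration(n); p=np.array(c['R'])@X+c['t']; return c['fx']*p[0]/p[2]+c['cx'],c['fy']*p[1]/p[2]+c['cy']
E
python3 - <<'E'
from h import *
a,_=snap('scene','s0'); b,_=snap('top','t0')
print(arm.sense())
for n in('scene','top'):
    c=arm.calibration(n);print(n,c['fx'],-np.array(c['R']).T@c['t'], np.array(c['R'])[2])
E
```

```text
{'time': 0.1, 'joints': array([-1.54128181e+00,  1.81489861e-01,  1.60788936e+00,  2.74901093e-05,
        1.35383303e+00, -2.06313638e-01]), 'qd': array([ 0.00019844, -0.00083   , -0.00259094, -0.00049704,  0.00020086,
       -0.0009799 ]), 'joint_efforts': array([ 5.65604660e-04, -4.45873654e+01, -3.52237558e+01, -2.74242011e-04,
        4.10897657e-03,  2.17457762e-05]), 'position': array([ 0.13435068, -0.55857252,  0.23047027]), 'tcp_rot': array([-8.05450962e-04,  9.93056210e-01,  1.17638038e-01,  8.48605799e-05]), 'ft_force': array([ 0.2491748 ,  0.04039433, -0.32527388]), 'moment': array([ 0.01852259, -0.02147898,  0.02104662]), 'grip_force': 0.0, 'gripper_width': 0.9997840452375276}
scene 357.6346615747356 [1.19294982 0.79608848 0.7924253 ] [-0.47180056 -0.69434188 -0.54340923]
top 379.5513360847878 [ 0.49133762 -0.07690009  1.5918331 ] [ 0.06391159 -0.00988874 -0.99790657]
```

View pics/s0.png

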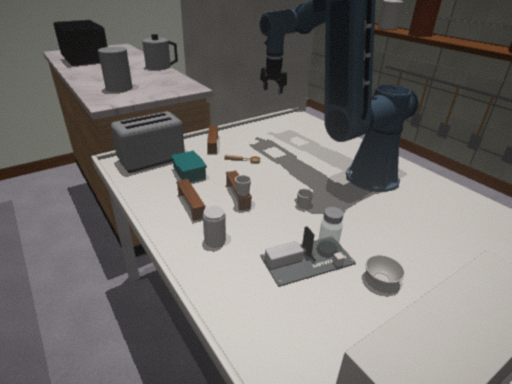

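View pics/t0.png

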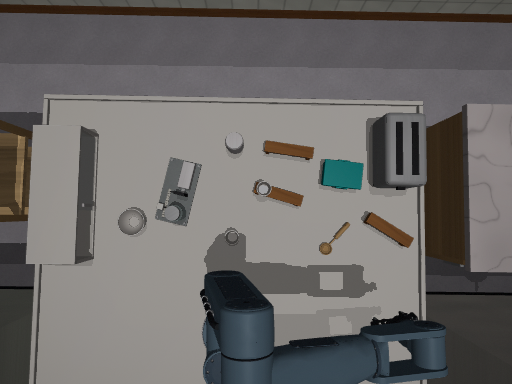

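```bash
python3 - <<'E'
from h import *
a=cv2.imread('pics/t0.png');d=np.load('pics/t0.npy')
cv2.imwrite('pics/c0.png',cv2.resize(a[140:240,145:310],None,fx=4.8,fy=4.8,interpolation=cv2.INTER_CUBIC))
for u,v in [(289,150),(290,198),(388,229),(234,142),(132,221),(232,235),(176,212),(264,188),(343,174),(325,248)]:
    p=pt('top',d,u,v);print(u,v,p.round(3),np.hypot(*p[:2]).round(3))
s=cv2.imread('pics/s0.png')
cv2.imwrite('pics/c1.png',cv2.resize(s[160:290,220:370],None,fx=4.5,fy=4.5,interpolation=cv2.INTER_CUBIC))
E
```

```text
289 150 [ 0.745 -0.231  0.059] 0.78
290 198 [ 0.549 -0.236  0.066] 0.597
388 229 [ 0.43  -0.632  0.063] 0.765
234 142 [ 0.763 -0.009  0.116] 0.763
132 221 [0.446 0.413 0.008] 0.607
232 235 [ 0.394 -0.002  0.004] 0.394
176 212 [0.486 0.205 0.146] 0.528
264 188 [ 0.588 -0.131  0.06 ] 0.602
343 174 [ 0.649 -0.449  0.069] 0.789
325 248 [ 0.346 -0.39   0.003] 0.521
```

View pics/c0.png

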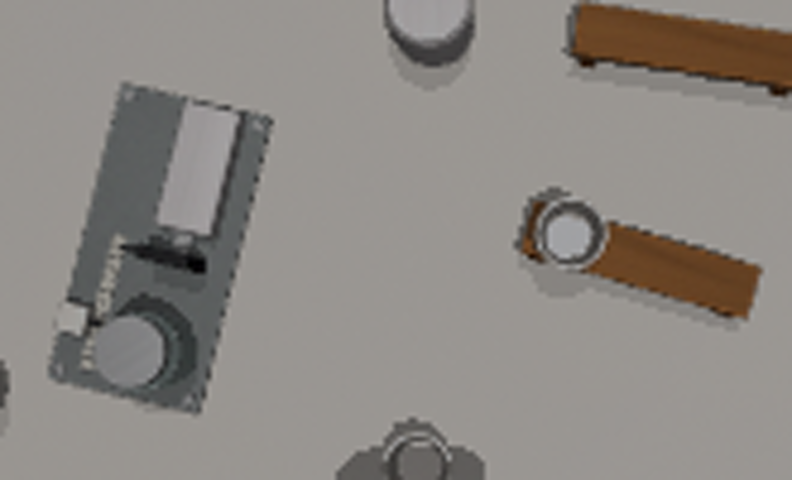

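View pics/c1.png

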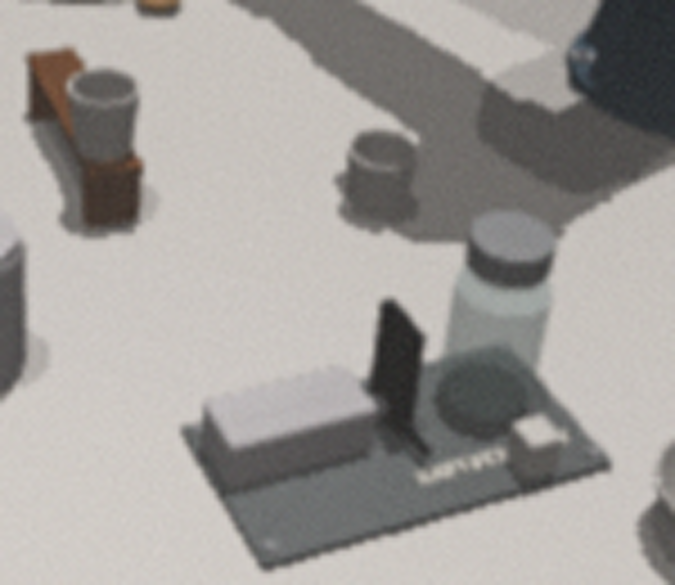

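```bash
python3 - <<'E'
from h import *
from scipy.optimize import least_squares
P=lambda x,y,z:pt('top',None,145+(x+.5)/4.8-.5,140+(y+.5)/4.8-.5,z)
def fit(obs,loc):
    def f(q):
        c,s=np.cos(q[2]),np.sin(q[2]); return (loc@np.array([[c,s],[-s,c]])+q[:2]-obs).ravel()
    r=least_squares(f,[.5,.1,0]);return r.x,r.fun.reshape(-1,2)
obs=np.array([P(x,y,.008)[:2] for x,y in[(125,83),(272,120),(52,378),(200,412)]])
loc=np.array([[.155,.09],[.155,-.045],[-.11,.09],[-.11,-.045]])
obs2=np.array([P(x,y,.048)[:2] for x,y in[(188,98),(240,110),(212,235),(157,225)]])
g,res=fit(obs,loc);print('gauge',g,res.round(4).tolist())
def G(p):
    c,s=np.cos(g[2]),np.sin(g[2]);return (np.array([[c,s],[-s,c]])@(p[:2]-g[:2])).round(4)
print('housing',[G(o) for o in obs2])
print('jar',P(130,353,.148),G(P(130,353,.148)))
print('tabtop',[G(P(x,y,.1)) for x,y in[(205,265),(160,255)]],'ptr',G(P(125,246,.024)))
print('marker block top',G(P(72,318,.042)),'tip',G(P(97,322,.03)))
o=np.array([P(x,y,.06)[:2] for x,y in[(533,200),(521,248),(760,268),(745,318)]])
l=np.array([[.023,.1],[-.023,.1],[.023,-.1],[-.023,-.1]])
q,res=fit(o,l);print('ledge',q,res.round(4).tolist())
# depth segmentation of cap and ledge
d=np.load('pics/t0.npy')
vv,uu=np.mgrid[140:240,145:310]
W=np.array([pt('top',d,u,v) for u,v in zip(uu.ravel(),vv.ravel())])
m=(W[:,2]>.13)&(W[:,2]<.16)&(np.hypot(W[:,0]-.487,W[:,1]-.2)<.05);print('cap',W[m].mean(0),m.sum(),np.ptp(W[m],0))
m=(abs(W[:,2]-.06)<.006)&(W[:,1]<-.08)&(W[:,0]<.65);print('ledge pts',m.sum())
r=cv2.minAreaRect(W[m][:,:2].astype(np.float32));print(r)
m=(abs(W[:,2]-.1)<.02)&(W[:,1]>.05)&(W[:,0]>.52);print('tab',[(*G(w),w[2].round(3)) for w in W[m]])
E
```

```text
gauge [ 0.54577746  0.20695772 -0.21566623] [[0.0006, 0.001], [0.0021, -0.0019], [-0.0006, 0.0022], [-0.0021, -0.0013]]
housing [array([0.1508, 0.0242]), array([ 0.151 , -0.0213]), array([ 0.042 , -0.0236]), array([0.0396, 0.0237])]
jar [0.48164316 0.22073311 0.148     ] [-0.0656 -0.0003]
tabtop [array([ 0.0157, -0.0329]), array([0.0152, 0.0049])] ptr [0.0162 0.0509]
marker block top [-0.0535  0.0758] tip [-0.0524  0.0571]
ledge [ 0.56685731 -0.18712053 -0.2807859 ] [[0.0018, -0.0009], [-0.0017, 0.0024], [0.0009, -0.0009], [-0.0011, -0.0005]]Traceback (most recent call last):
  File "<stdin>", line 24, in <module>
  File "h.py", line 6, in pt
    c=arm.calibration(n); r=np.array([(u-c['cx'])/c['fx'],(v-c['cy'])/c['fy'],1.]); R=np.array(c['R']);t=np.array(c['t'])
ValueError: time passes only in moves, steps and waits
```

```bash
cat >> h.py <<'E'
def cloud(n,d):
    c=arm.calibration(n);v,u=np.mgrid[:384,:512]
    p=np.dstack([(u-c['cx'])/c['fx']*d,(v-c['cy'])/c['fy']*d,d]).reshape(-1,3)
    return (p-c['t'])@np.array(c['R'])
g=np.array([.5458,.2070,-.2157])
def G(p):
    c,s=np.cos(g[2]),np.sin(g[2]);return (np.atleast_2d(p)[:,:2]-g[:2])@np.array([[c,-s],[s,c]])
def yaw(q):
    w,x,y,z=q; return np.arctan2(2*(x*y+w*z),1-2*(y*y+z*z))
def go(x,y,z):
    s=arm.sense();a=yaw(s['tcp_rot']);d=np.array([x,y,z])-s['position'];c,n=np.cos(a),np.sin(a)
    print('t',round(s['time'],2),'pos',s['position'].round(4),'yaw',round(a,4),'units tool xyz',(np.array([c*d[0]+n*d[1],n*d[0]-c*d[1],-d[2]])/.025).round(2))
E
python3 - <<'E'
from h import *
W=cloud('top',np.load('pics/t0.npy'))
m=(W[:,2]>.14)&(W[:,2]<.156)&(np.hypot(W[:,0]-.487,W[:,1]-.22)<.05);print('cap',W[m].mean(0),m.sum(),np.ptp(W[m],axis=0))
m=(abs(W[:,2]-.06)<.008)&(abs(W[:,1]+.187)<.13)&(abs(W[:,0]-.567)<.08)
r=cv2.minAreaRect(W[m][:,:2].astype(np.float32));print(m.sum(),W[m].mean(0),r)
m=(abs(W[:,2]-.1)<.008)&(np.hypot(*(W[:,:2]-[.56,.2]).T)<.06);print('tab',G(W[m]).round(3).tolist(),W[m,2].round(3))
m=(abs(W[:,2]-.042)<.006)&(np.hypot(*(G(W)-[-.053,.07]).T)<.03);print('mk',G(W[m]).mean(0),np.ptp(G(W[m]),axis=0),m.sum())
E
```

```text
cap [0.4827954  0.22110397 0.14810951] 183 [0.05327413 0.05777056 0.0149452 ]
471 [ 0.56295952 -0.19834309  0.0610099 ] ((0.5664806962013245, -0.18763381242752075), (0.19881722331047058, 0.04649566113948822), 74.28767395019531)
tab [[0.018, 0.021], [0.019, 0.018], [0.02, 0.014], [0.014, 0.02], [0.015, 0.016], [0.016, 0.013], [0.017, 0.009], [0.018, 0.005], [0.019, 0.001], [0.02, -0.001], [0.021, -0.006], [0.01, 0.023], [0.011, 0.019], [0.011, 0.015], [0.012, 0.011], [0.013, 0.008], [0.014, 0.004], [0.015, 0.001], [0.016, -0.003], [0.017, -0.007], [0.018, -0.012], [0.019, -0.014], [0.02, -0.018], [0.009, 0.008], [0.01, 0.003], [0.011, -0.0], [0.012, -0.005], [0.013, -0.009], [0.014, -0.012], [0.015, -0.017], [0.016, -0.019], [0.009, -0.008], [0.01, -0.013], [0.011, -0.017], [-0.038, 0.019], [-0.036, 0.01], [-0.035, 0.007], [-0.033, -0.0], [-0.032, -0.003], [-0.034, -0.012], [-0.038, -0.014], [-0.037, -0.017], [-0.041, -0.019], [-0.04, -0.021]] [0.101 0.1   0.097 0.101 0.104 0.097 0.098 0.103 0.101 0.094 0.098 0.103
 0.103 0.103 0.105 0.098 0.102 0.096 0.1   0.099 0.105 0.098 0.099 0.096
 0.103 0.099 0.105 0.104 0.099 0.107 0.095 0.096 0.103 0.1   0.102 0.108
 0.107 0.103 0.099 0.102 0.107 0.103 0.107 0.1  ]
mk [-0.05344776  0.07589111] [0.02444363 0.02644535] 39
```

Request:
{"api": "servo_tool", "payload": {"series": "0 0 0 -0.0396 1;0 0 0 -0.0396 1;0 0 0 -0.0396 1;0 0 0 -0.0396 1;0 0 0 -0.0396 1;0 0 0 -0.0396 1;0 0 0 -0.0396 1;0 0 0 -0.0396 1"}}

```text
time: 0.77
position: [0.1343, -0.5587, 0.2308]
tcp_rot: [-0.0, 0.815, 0.58, 0.0]
ft_force: [0.1, 0.2, -0.1]
gripper_width: 1.002
grip_force: 0.0
```

```bash
python3 -c "
from h import *
go(.482,.221,.231)"
```

```text
t 0.77 pos [ 0.1343 -0.5587  0.2308] yaw 1.2372 units tool xyz [ 3.402e+01  2.930e+00 -1.000e-02]
```

Request:
{"api": "servo_tool", "payload": {"series": "0.5 0.08 0 -0.037 1;1 0.08 0 0 1;1 0.08 0 0 1;1 0.08 0 0 1;1 0.08 0 0 1;1 0.08 0 0 1;1 0.08 0 0 1;1 0.08 0 0 1"}}

```text
time: 1.43
position: [0.193, -0.379, 0.2308]
tcp_rot: [-0.0, 0.782, 0.624, 0.0]
ft_force: [0.3, 0.5, 0.1]
gripper_width: 1.001
grip_force: 0.0
```

Request:
{"api": "servo_tool", "payload": {"series": "1 0.08 0 0 1;1 0.08 0 0 1;1 0.08 0 0 1;1 0.08 0 0 1;1 0.08 0 0 1;1 0.08 0 0 1;1 0.08 0 0 1;1 0.08 0 0 1"}}

```text
time: 2.1
position: [0.2527, -0.1876, 0.231]
tcp_rot: [-0.0, 0.782, 0.624, 0.0]
ft_force: [1.3, -0.8, 0.5]
gripper_width: 0.995
grip_force: 0.0
```

Request:
{"api": "servo_tool", "payload": {"series": "1 0.08 0 0 1;1 0.08 0 0 1;1 0.08 0 0 1;1 0.08 0 0 1;1 0.08 0 0 1;1 0.08 0 0 1;1 0.08 0 0 1;1 0.08 0 0 1"}}

```text
time: 2.77
position: [0.3126, 0.0039, 0.2312]
tcp_rot: [0.0, 0.782, 0.624, 0.0]
ft_force: [-0.3, -0.5, -0.1]
gripper_width: 0.998
grip_force: 0.0
```

```bash
python3 -c "
from h import *
go(.4825,.221,.20)"
```

```text
t 2.77 pos [0.3126 0.0039 0.2312] yaw 1.3472 units tool xyz [9.98 4.7  1.25]
```

Request:
{"api": "servo_tool", "payload": {"series": "0.9 0.42 0 0 1;1 0.47 0 0 1;1 0.47 0 0 1;1 0.47 0 0 1;1 0.47 0 0 1;1 0.47 0 0 1;1 0.47 0 0 1;1 0.47 0 0 1"}}

```text
time: 3.43
position: [0.4473, 0.1759, 0.2308]
tcp_rot: [-0.0, 0.781, 0.624, -0.0]
ft_force: [-0.2, -0.6, 0.5]
gripper_width: 0.998
grip_force: 0.0
```

Request:
{"api": "servo_tool", "payload": {"series": "1 0.47 0 0 1;0.8 0.4 0 0 1;0.3 0.14 0.4 0 1;0 0 0.6 0 1;0 0 0 0 1;0 0 0 0 1"}}

```text
time: 3.93
position: [0.4821, 0.22, 0.2051]
tcp_rot: [-0.001, 0.781, 0.624, -0.001]
ft_force: [0.1, 0.2, -0.7]
gripper_width: 0.999
grip_force: 0.0
```

```bash
python3 -c "
from h import *
go(.4825,.221,.115)"
```

```text
t 3.93 pos [0.4821 0.22   0.2051] yaw 1.3475 units tool xyz [0.04 0.01 3.6 ]
```

Request:
{"api": "servo_tool", "payload": {"series": "0.04 0 0.7 0 1;0 0 0.7 0 1;0 0 0.7 0 1;0 0 0.7 0 1;0 0 0.5 0 1;0 0 0.3 0 1;0 0 0 0 1;0 0 0 0 0.6", "grip_force": 40}}

```text
time: 4.6
position: [0.4837, 0.221, 0.117]
tcp_rot: [0.0, 0.782, 0.624, 0.0]
ft_force: [0.1, -0.3, 0.4]
gripper_width: 0.878
grip_force: 0.0
```

Request:
{"api": "servo_tool", "payload": {"series": "0 0 0 0 0.4;0 0 0 0 0.3;0 0 0 0 0.2;0 0 0 0 0;0 0 0 0 0;0 0 0 0 0"}}

```text
time: 5.1
position: [0.4843, 0.2214, 0.1179]
tcp_rot: [0.001, 0.782, 0.624, 0.001]
ft_force: [-2.1, 0.2, 5.7]
gripper_width: 0.666
grip_force: 42.8
```

```bash
python3 -c "
from h import *
s=arm.sense();print(s['gripper_width'],s['ft_force'],s['moment'])
go(.4825,.221,.225);snap('scene','s1')"
```

```text
0.6662646800100895 [-2.05062766  0.22944137  5.73954309] [-0.0082174   0.32997676 -0.08515899]
t 5.1 pos [0.4843 0.2214 0.1179] yaw 1.3475 units tool xyz [-0.03 -0.07 -4.28]
```

View pics/s1.png

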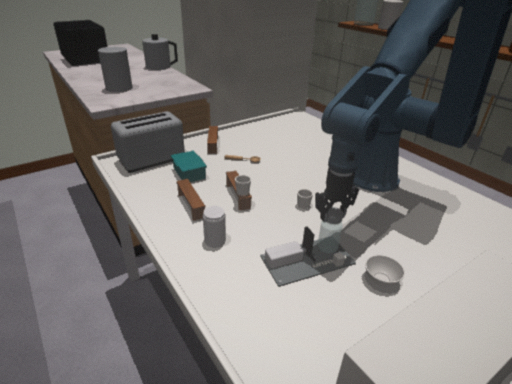

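Request:
{"api": "servo_tool", "payload": {"series": "0 0 -0.2 0 0;0 0 -0.5 0 0;0 0 -0.8 0 0;0 0 -0.8 0 0;0 0 -0.8 0 0;0 0 -0.8 0 0;0 0 -0.8 0 0;0 0 -0.8 0 0"}}

```text
time: 5.82
position: [0.4827, 0.221, 0.2544]
tcp_rot: [-0.0, 0.782, 0.624, -0.001]
ft_force: [0.8, -0.6, -4.1]
gripper_width: 0.664
grip_force: 43.8
```

```bash
python3 -c "
from h import *
s=arm.sense();print(s['gripper_width'],s['ft_force'],s['moment'],s['grip_force'])
go(.5517,-.2405,.27)"
```

```text
0.6642138009131805 [ 0.80334884 -0.63487695 -4.08322087] [ 0.02133172 -0.04844647  0.03395462] 43.80943715572357
t 5.82 pos [0.4827 0.221  0.2544] yaw 1.3474 units tool xyz [-17.39   6.78  -0.62]
```

Request:
{"api": "servo_tool", "payload": {"series": "-0.2 0.08 -0.3 0 0;-0.4 0.16 -0.3 0 0;-0.6 0.23 0 0 0;-0.8 0.31 0 0 0;-0.8 0.31 0 0 0;-0.8 0.31 0 0 0;-0.8 0.31 0 0 0;-0.8 0.31 0 0 0"}}

```text
time: 6.48
position: [0.503, 0.0812, 0.2674]
tcp_rot: [-0.001, 0.782, 0.624, -0.001]
ft_force: [0.5, -0.4, -4.3]
gripper_width: 0.666
grip_force: 44.1
```

Request:
{"api": "servo_tool", "payload": {"series": "-0.8 0.31 0 0 0;-0.8 0.31 0 0 0;-0.8 0.31 0 0 0;-0.8 0.31 0 0 0;-0.8 0.31 0 0 0;-0.8 0.31 0 0 0;-0.8 0.31 0 0 0;-0.8 0.31 0 0 0"}}

```text
time: 7.15
position: [0.5277, -0.0884, 0.2673]
tcp_rot: [-0.001, 0.782, 0.624, -0.001]
ft_force: [1.6, -0.1, -5.0]
gripper_width: 0.665
grip_force: 44.1
```

Request:
{"api": "servo_tool", "payload": {"series": "-0.8 0.31 0 0 0;-0.8 0.31 0 0 0;-0.8 0.31 0 0 0;-0.8 0.31 0 0 0;-0.8 0.31 0 0 0;-0.6 0.25 0 0 0;-0.3 0.1 0 0 0;0 0 0 0 0"}}

```text
time: 7.82
position: [0.5473, -0.2184, 0.2678]
tcp_rot: [-0.001, 0.782, 0.623, -0.0]
ft_force: [-0.9, 0.6, -4.2]
gripper_width: 0.665
grip_force: 44.0
```

```bash
python3 -c "
from h import *
s=arm.sense();print(s['gripper_width'],s['ft_force'],s['moment'],s['grip_force'])
go(.5517,-.2405,.18)"
```

```text
0.6653092326087451 [-0.91174132  0.61249777 -4.21011315] [0.05045161 0.04751864 0.01672681] 43.95262062549591
t 7.82 pos [ 0.5473 -0.2184  0.2678] yaw 1.345 units tool xyz [-0.82  0.37  3.51]
```

Request:
{"api": "servo_tool", "payload": {"series": "-0.4 0.18 0 0 0;-0.42 0.19 0.3 0 0;0 0 0.7 0 0;0 0 0.7 0 0;0 0 0.7 0 0;0 0 0.6 0 0;0 0 0.4 0 0;0 0 0 0 0"}}

```text
time: 8.48
position: [0.5511, -0.2375, 0.1806]
tcp_rot: [-0.002, 0.781, 0.624, -0.001]
ft_force: [-0.3, 0.2, -4.8]
gripper_width: 0.67
grip_force: 44.1
```

```bash
python3 -c "
from h import *
go(.5517,-.2405,.170)
a,d=snap('scene','s2')
p=px('scene',np.array([.5517,-.2405,.06]));print(p)
u,v=int(p[0]),int(p[1])
cv2.imwrite('pics/c2.png',cv2.resize(a[v-70:v+50,u-60:u+90],None,fx=5,fy=5,interpolation=cv2.INTER_CUBIC))"
```

```text
t 8.48 pos [ 0.5511 -0.2375  0.1806] yaw 1.3478 units tool xyz [-0.11  0.05  0.42]
(np.float64(233.66678208635798), np.float64(175.57942061411515))
```

View pics/c2.png

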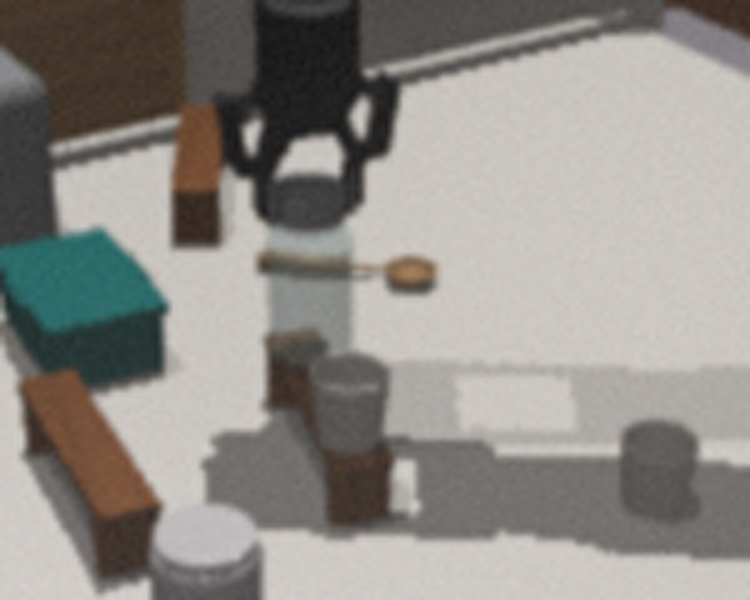

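Request:
{"api": "servo_tool", "payload": {"series": "-0.1 0.05 0.1 0 0;0 0 0.1 0 0;0 0 0.08 0 0;0 0 0 0 0;0 0 0 0 0"}}

```text
time: 8.95
position: [0.5532, -0.2414, 0.1771]
tcp_rot: [0.0, 0.782, 0.624, 0.0]
ft_force: [-0.9, 0.3, -3.8]
gripper_width: 0.667
grip_force: 44.1
```

Request:
{"api": "servo_tool", "payload": {"series": "0 0 0.06 0 0;0 0 0.04 0 0;0 0 0 0 0;0 0 0 0 0"}}

```text
time: 9.28
position: [0.5531, -0.2413, 0.1742]
tcp_rot: [-0.0, 0.782, 0.624, -0.0]
ft_force: [-0.3, -0.3, -3.6]
gripper_width: 0.664
grip_force: 44.1
```

Request:
{"api": "servo_tool", "payload": {"series": "0 0 0.05 0 0;0 0 0.03 0 0;0 0 0 0 0;0 0 0 0 0"}}

```text
time: 9.62
position: [0.5531, -0.2413, 0.1722]
tcp_rot: [-0.0, 0.782, 0.624, -0.0]
ft_force: [-0.3, -0.4, -4.2]
gripper_width: 0.667
grip_force: 44.1
```

Request:
{"api": "servo_tool", "payload": {"series": "0 0 0.04 0 0;0 0 0.02 0 0;0 0 0 0 0;0 0 0 0 0"}}

```text
time: 9.95
position: [0.5531, -0.2413, 0.1707]
tcp_rot: [-0.0, 0.782, 0.624, -0.0]
ft_force: [0.2, 0.3, -3.7]
gripper_width: 0.67
grip_force: 44.1
```

Request:
{"api": "servo_tool", "payload": {"series": "0 0 0.04 0 0;0 0 0 0 0;0 0 0 0 0"}}

```text
time: 10.2
position: [0.5533, -0.2414, 0.17]
tcp_rot: [0.0, 0.782, 0.624, 0.0]
ft_force: [-2.0, 0.3, -3.1]
gripper_width: 0.662
grip_force: 44.3
```

Request:
{"api": "servo_tool", "payload": {"series": "0 0 0.04 0 0;0 0 0 0 0;0 0 0 0 0"}}

```text
time: 10.45
position: [0.5533, -0.2416, 0.17]
tcp_rot: [0.001, 0.782, 0.624, 0.0]
ft_force: [-2.8, 0.8, 6.5]
gripper_width: 0.669
grip_force: 45.0
```

Request:
{"api": "servo_tool", "payload": {"series": "0 0 0.03 0 0;0 0 0 0 0;0 0 0 0 0"}}

```text
time: 10.7
position: [0.5534, -0.2417, 0.1699]
tcp_rot: [0.001, 0.782, 0.624, -0.0]
ft_force: [-4.8, 1.0, 9.2]
gripper_width: 0.667
grip_force: 45.6
```

Request:
{"api": "servo_tool", "payload": {"series": "0 0 -0.04 0 0;0 0 -0.02 0 0.2;0 0 0 0 0.36;0 0 0 0 0.42;0 0 0 0 0.5;0 0 0 0 0.6;0 0 0 0 0.7;0 0 0 0 1", "grip_force": 20}}

```text
time: 11.37
position: [0.5532, -0.2413, 0.1695]
tcp_rot: [-0.0, 0.782, 0.624, 0.0]
ft_force: [-0.1, -0.5, -0.6]
gripper_width: 0.967
grip_force: 0.0
```

Request:
{"api": "servo_tool", "payload": {"series": "0 0 0 0 1;0 0 0 0 1;0 0 -0.2 0 1;0 0 -0.5 0 1;0 0 -0.7 0 1;0 0 -0.7 0 1;0 0 -0.7 0 1;0 0 -0.5 0 1"}}

```text
time: 12.03
position: [0.5539, -0.2418, 0.2553]
tcp_rot: [0.002, 0.782, 0.624, 0.0]
ft_force: [0.3, -0.4, -0.1]
gripper_width: 1.004
grip_force: 0.0
```

```bash
python3 -c "
from h import *
a,d=snap('top','t3');W=cloud('top',d)
m=(np.hypot(*(W[:,:2]-[.55,-.24]).T)<.05)&(W[:,2]>.185)&(W[:,2]<.212);print(m.sum(),W[m].mean(0))
a,d=snap('scene','s3');W=cloud('scene',d)
m=(np.hypot(*(W[:,:2]-[.55,-.24]).T)<.05)&(W[:,2]>.193)&(W[:,2]<.21);print(m.sum(),W[m].mean(0),W[m].std(0))
cv2.imwrite('pics/c3.png',cv2.resize(a[95:225,175:325],None,fx=4.5,fy=4.5,interpolation=cv2.INTER_CUBIC))
go(.56,.204,.25)"
```

```text
25 [ 0.53894726 -0.22372423  0.20012276]
101 [ 0.55507598 -0.23529556  0.19830506] [0.0156632  0.01551605 0.00171178]
t 12.13 pos [ 0.5546 -0.2423  0.2559] yaw 1.3474 units tool xyz [17.46 -3.74  0.24]
```

View pics/c3.png

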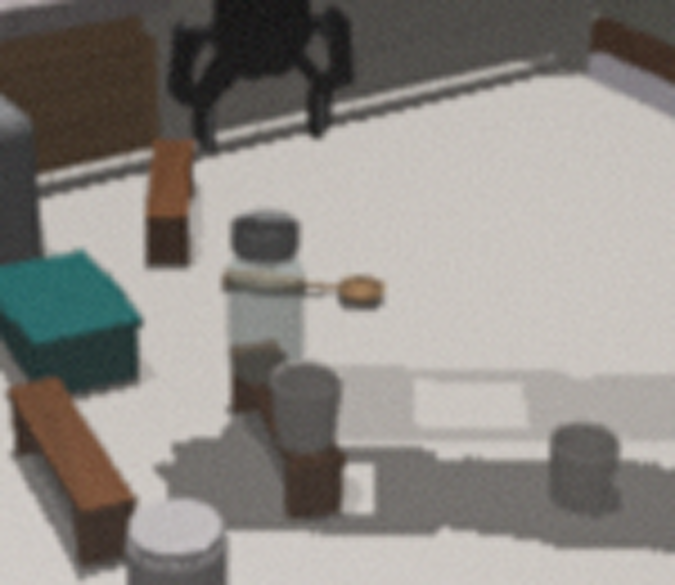

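Request:
{"api": "servo_tool", "payload": {"series": "0.5 -0.1 0 0 1;0.95 -0.2 0 0 1;1 -0.21 0 0 1;1 -0.21 0 0 1;1 -0.21 0 0 1;1 -0.21 0 0 1;1 -0.21 0 0 1;1 -0.21 0 0 1"}}

```text
time: 12.8
position: [0.5551, -0.0487, 0.2503]
tcp_rot: [-0.001, 0.782, 0.624, -0.001]
ft_force: [1.2, -0.2, 0.7]
gripper_width: 1.003
grip_force: 0.0
```

Request:
{"api": "servo_tool", "payload": {"series": "1 -0.21 0 0 1;1 -0.21 0 0 1;1 -0.21 0 0 1;1 -0.21 0 0 1;1 -0.21 0 0 1;1 -0.21 0 0 1;1 -0.21 0 0 0.6;1 -0.21 0 0 0.5"}}

```text
time: 13.47
position: [0.5581, 0.1553, 0.2503]
tcp_rot: [-0.001, 0.781, 0.624, -0.001]
ft_force: [0.1, -0.7, 0.0]
gripper_width: 0.756
grip_force: 0.0
```

Request:
{"api": "servo_tool", "payload": {"series": "0.9 -0.2 0.4 0 0.2;0.5 -0.1 0.8 0 0.2;0 0 0.9 0 0.2;0 0 0.9 0 0.2;0 0 0 0 0.2;0 0 0 0 0.2"}}

```text
time: 13.97
position: [0.558, 0.1894, 0.1748]
tcp_rot: [-0.001, 0.781, 0.624, -0.002]
ft_force: [-0.6, -0.4, 0.4]
gripper_width: 0.601
grip_force: 0.0
```

```bash
python3 -c "
from h import *
go(.5605,.2038,.065)
a=cv2.imread('pics/t3.png')
cv2.imwrite('pics/c4.png',cv2.resize(a[165:235,150:210],None,fx=8.5,fy=8.5,interpolation=cv2.INTER_CUBIC))"
```

```text
t 13.97 pos [0.558  0.1894 0.1748] yaw 1.3478 units tool xyz [ 0.58 -0.03  4.39]
```

View pics/c4.png

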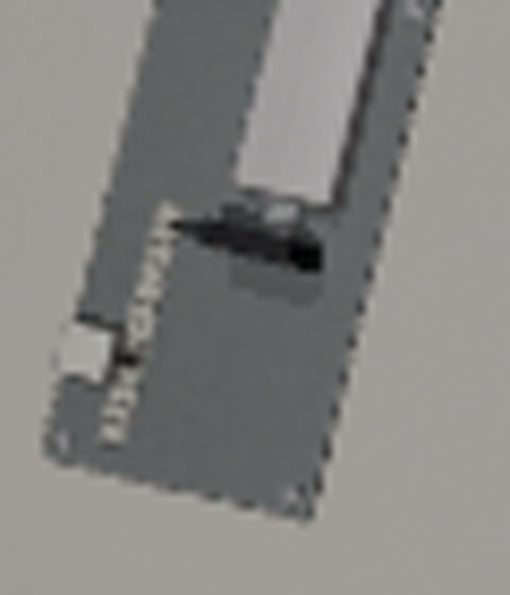

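Request:
{"api": "servo_tool", "payload": {"series": "0.4 0 0 0 0.2;0.18 0 0.5 0 0.2;0 0 0.8 0 0.2;0 0 0.8 0 0.2;0 0 0.8 0 0.2;0 0 0.8 0 0.2;0 0 0.5 0 0.2;0 0 0 0 0.2"}}

```text
time: 14.63
position: [0.5617, 0.2032, 0.0693]
tcp_rot: [-0.001, 0.782, 0.624, -0.002]
ft_force: [-0.3, 0.3, 0.4]
gripper_width: 0.603
grip_force: 0.0
```

```bash
python3 -c "
from h import *
go(.5605,.2038,.065)
P=lambda x,y,z:G(pt('top',None,150+(x+.5)/8.5-.5,165+(y+.5)/8.5-.5,z))
print(P(128,358,.024),P(128,358,.035),P(86,350,.042),P(175,226,.024))
d=np.load('pics/t3.npy');W=cloud('top',d)
m=(abs(W[:,2]-.042)<.006)&(np.hypot(*(G(W)-[-.053,.07]).T)<.03);print('mk',G(W[m]).mean(0),m.sum())
m=(abs(W[:,2]-.1)<.008)&(np.hypot(*(G(W)-[.015,0]).T)<.03);print('tab',G(W[m]).mean(0))"
```

```text
t 14.63 pos [0.5617 0.2032 0.0693] yaw 1.3473 units tool xyz [ 0.01 -0.05  0.17]
[[-0.05275157  0.05916642]] [[-0.05232839  0.05672382]] [[-0.05293566  0.07562027]] [[0.01455227 0.05257855]]
mk [-0.05306928  0.07635203] 37
tab [0.0148401  0.00247858]
```

Request:
{"api": "servo_tool", "payload": {"series": "0 -0.04 0.1 0 0;0 0 0 0 -0.3;0 0 0 0 -0.6;0 0 0 0 -0.8;0 0 0 0 -1;0 0 0 0 -1;0 0 0 0 -1;0 0 0 0 -1", "grip_force": 50}}

```text
time: 15.3
position: [0.5614, 0.2041, 0.0711]
tcp_rot: [-0.001, 0.781, 0.624, -0.0]
ft_force: [-8.3, 2.4, 8.7]
gripper_width: 0.132
grip_force: 49.5
```

Request:
{"api": "servo_tool", "payload": {"series": "0 0 0 0 -1;0 0 0 0 -1;0 0 0 0 -1"}}

```text
time: 15.55
position: [0.5614, 0.2041, 0.0711]
tcp_rot: [-0.001, 0.781, 0.624, -0.001]
ft_force: [-8.0, 1.3, 7.9]
gripper_width: 0.129
grip_force: 49.5
```

```bash
python3 -c "
from h import *
s=arm.sense();print(s['ft_force'],G(s['position']))"
```

```text
[-7.96972282  1.33833388  7.93155387] [[0.01584224 0.00053146]]
```

Request:
{"api": "servo_tool", "payload": {"series": "0 -0.1 0 0 -1;0 -0.2 0 0 -1;0 -0.2 0 0 -1;0 -0.2 0 0 -1;0 -0.2 0 0 -1;0 -0.2 0 0 -1;0 -0.2 0 0 -1;0 -0.2 0 0 -1"}}

```text
time: 16.22
position: [0.5274, 0.2117, 0.0711]
tcp_rot: [0.001, 0.782, 0.624, 0.002]
ft_force: [3.4, -1.7, 5.2]
gripper_width: 0.13
grip_force: 49.9
```

Request:
{"api": "servo_tool", "payload": {"series": "0 -0.2 0 0 -1;0 -0.2 0 0 -1;0 -0.2 0 0 -1;0 -0.2 0 0 -1;0 -0.2 0 0 -1;0 -0.15 0 0 -1;0 0 0 0 -1"}}

```text
time: 16.8
position: [0.4993, 0.2179, 0.0711]
tcp_rot: [0.002, 0.781, 0.624, 0.002]
ft_force: [5.5, -3.8, 4.2]
gripper_width: 0.129
grip_force: 49.9
```

```bash
python3 -c "
from h import *
s=arm.sense();print(s['ft_force'],G(s['position']))
a,d=snap('scene','s5')
for X in ((-.053,.05,.024),(-.053,.056,.024),(.015,0,.1)):
  c,n=np.cos(g[2]),np.sin(g[2]);p=px('scene',np.array([g[0]+c*X[0]-n*X[1],g[1]+n*X[0]+c*X[1],X[2]]));print(p)
cv2.imwrite('pics/c5.png',cv2.resize(a[220:285,280:370],None,fx=8,fy=8,interpolation=cv2.INTER_CUBIC))"
```

```text
[ 5.48764272 -3.79114156  4.15165648] [[-0.04773086  0.00066439]]
(np.float64(332.9587179003702), np.float64(252.93459252435872))
(np.float64(334.02706078683974), np.float64(254.20473539445186))
(np.float64(308.42036723616593), np.float64(229.02976005650135))
```

View pics/c5.png

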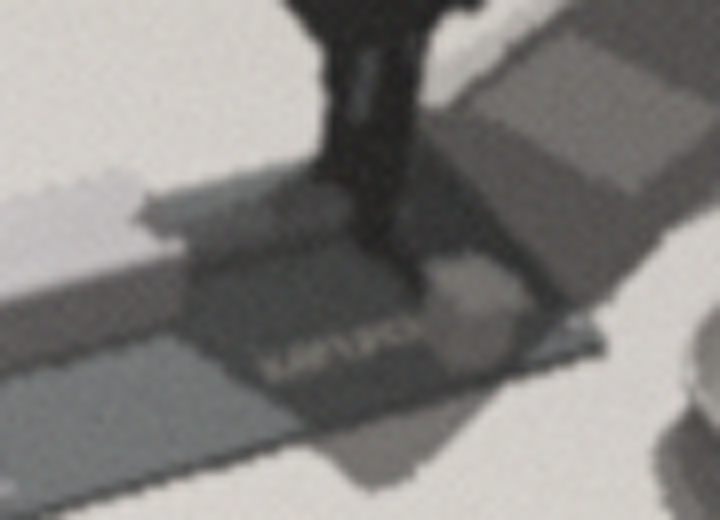

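Request:
{"api": "servo_tool", "payload": {"series": "0 -0.09 0 0 -1;0 -0.09 0 0 -1;0 0 0 0 -1;0 0 0 0 -1"}}

```text
time: 17.18
position: [0.4955, 0.2187, 0.0711]
tcp_rot: [0.002, 0.782, 0.624, 0.002]
ft_force: [5.3, -3.3, 4.3]
gripper_width: 0.131
grip_force: 49.9
```

```bash
python3 -c "
from h import *
s=arm.sense();print(s['ft_force'],G(s['position']))
a,d=snap('top','t6');W=cloud('top',d)
m=(abs(W[:,2]-.042)<.006)&(np.hypot(*(G(W)-[-.053,.07]).T)<.03);print('mk',m.sum())
p=px('top',np.array([.49,.26,.03]));print(p);u,v=int(p[0]),int(p[1])
cv2.imwrite('pics/c6.png',cv2.resize(a[v-30:v+30,u-30:u+50],None,fx=9,fy=9,interpolation=cv2.INTER_CUBIC))"
```

```text
[ 5.25911748 -3.32627183  4.30710199] [[-0.05166785  0.00069838]]
mk 0
(np.float64(168.09789247884504), np.float64(210.85361853772795))
```

View pics/c6.png

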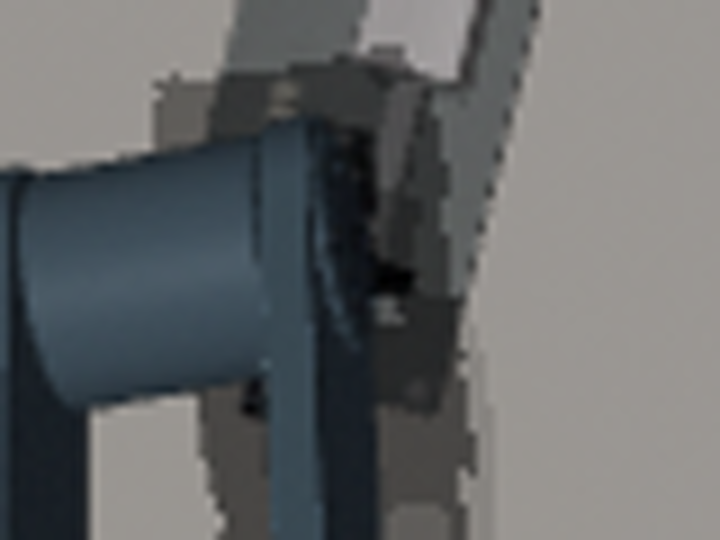

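The top view shows the arm hiding the marker, but the tab's −y end is visible at crop (400,278). I'll check the pull from that.

```bash
python3 -c "
from h import *
d=np.load('pics/t6.npy');W=cloud('top',d);q=G(W)
m=(abs(W[:,2]-.1)<.008)&(abs(q[:,0]+.053)<.02)&(q[:,1]<-.005)&(q[:,1]>-.03);print(np.c_[q[m],W[m,2]].round(3).tolist())
print(G(pt('top',None,182.4,210.9,.1)))
d=np.load('pics/t3.npy');W=cloud('top',d);q=G(W)
m=(abs(W[:,2]-.1)<.008)&(abs(q[:,0]-.015)<.02)&(q[:,1]<-.005)&(q[:,1]>-.03);print(q[m].mean(0))
"
```

```text
[[-0.049, -0.019, 0.096]]
[[-0.049965   -0.02933437]]
[ 0.01525912 -0.01259036]
```

Request:
{"api": "servo_tool", "payload": {"series": "0 -0.02 0 0 -1;0 0 0 0 -1;0 0 0 0 -1;0 0 0 0 -1;0 0 0 0 -1;0 0 0 0 -1;0 0 0 0 -1;0 0 0 0 -1"}}

```text
time: 17.9
position: [0.4952, 0.2188, 0.0711]
tcp_rot: [0.002, 0.782, 0.624, 0.002]
ft_force: [5.0, -3.1, 4.9]
gripper_width: 0.13
grip_force: 49.9
```

Request:
{"api": "servo_tool", "payload": {"series": "0 -0.04 0 0 -1;0 0 0 0 -1;0 0 0 0 -1;0 0 0 0 -1;0 0 0 0 -1;0 0 0 0 -1;0 0 0 0 -1;0 0 0 0 -1"}}

```text
time: 18.57
position: [0.4941, 0.219, 0.0711]
tcp_rot: [0.002, 0.782, 0.624, 0.002]
ft_force: [5.4, -3.9, 4.4]
gripper_width: 0.132
grip_force: 49.9
```

Request:
{"api": "servo_tool", "payload": {"series": "0 0 0 0 -1;0 0 0 0 -1;0 0 0 0 -1;0 0 0 0 -1;0 0 0 0 -1;0 0 0 0 -1;0 0 0 0 -1;0 0 0 0 -1"}}

```text
time: 19.23
position: [0.4941, 0.219, 0.0711]
tcp_rot: [0.002, 0.782, 0.624, 0.002]
ft_force: [4.7, -2.4, 3.5]
gripper_width: 0.133
grip_force: 49.9
```

Request:
{"api": "servo_tool", "payload": {"series": "0 0 0 0 -1;0 0 0 0 -1;0 0 0 0 -1;0 0 0 0 -1;0 0 0 0 -1;0 0 0 0 -1;0 0 0 0 -1;0 0 0 0 -1"}}

```text
time: 19.9
position: [0.4942, 0.219, 0.0711]
tcp_rot: [0.002, 0.782, 0.624, 0.002]
ft_force: [6.6, -2.6, 5.0]
gripper_width: 0.13
grip_force: 49.9
```

```bash
python3 -c "
from h import *
s=arm.sense();print(s['time'],G(s['position']),s['ft_force'])
a,d=snap('scene','s7')
cv2.imwrite('pics/c7.png',cv2.resize(cv2.convertScaleAbs(a[240:270,312:352],alpha=2),None,fx=18,fy=18,interpolation=cv2.INTER_CUBIC))"
```

```text
19.9 [[-0.0530192   0.00068161]] [ 6.56991872 -2.57466132  5.00092136]
```

View pics/c7.png

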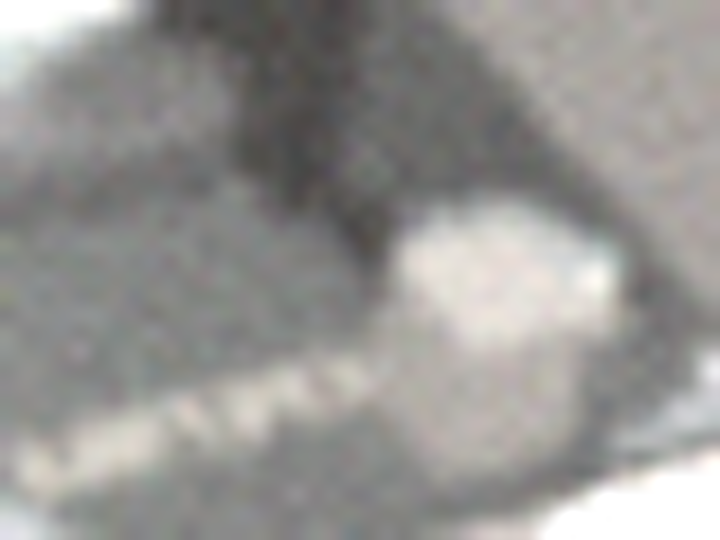

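The dark pointer runs straight to the marker block at crop (370,245); the projected level position is (378,232). The hold is good, so I'll ease it home.

Request:
{"api": "servo_tool", "payload": {"series": "0 0.1 0 0 -1;0 0.2 0 0 -1;0 0.2 0 0 -1;0 0.2 0 0 -1;0 0.2 0 0 -1;0 0.2 0 0 -1;0 0.2 0 0 -1;0 0.2 0 0 -1"}}

```text
time: 20.62
position: [0.5303, 0.211, 0.0711]
tcp_rot: [0.001, 0.782, 0.624, 0.002]
ft_force: [4.3, -1.0, 5.3]
gripper_width: 0.131
grip_force: 50.2
```

Request:
{"api": "servo_tool", "payload": {"series": "0 0.2 0 0 -1;0 0.2 0 0 -1;0 0.2 0 0 -1;0 0.2 0 0 -1;0 0.2 0 0 -1;0 0.15 0 0 -1;0 0.1 0 0 -1;0 0 0 0 -1"}}

```text
time: 21.28
position: [0.5605, 0.2043, 0.0711]
tcp_rot: [0.001, 0.782, 0.624, 0.001]
ft_force: [1.2, -0.1, 6.6]
gripper_width: 0.134
grip_force: 50.2
```

```bash
python3 -c "
from h import *
s=arm.sense();print(s['time'],G(s['position']),s['ft_force'])"
```

```text
21.2833 [[0.01496713 0.00054168]] [ 1.15918864 -0.14754581  6.61358601]
```

Request:
{"api": "servo_tool", "payload": {"series": "0 0.03 0 0 -1;0 0.03 0 0 -1;0 0 0 0 -1;0 0 0 0 -1;0 0 0 0 -1"}}

```text
time: 21.7
position: [0.5612, 0.2042, 0.0711]
tcp_rot: [0.001, 0.782, 0.624, 0.001]
ft_force: [0.7, -1.3, 7.9]
gripper_width: 0.133
grip_force: 50.4
```

Request:
{"api": "servo_tool", "payload": {"series": "0 0.03 0 0 -1;0 0 0 0 -1;0 0 0 0 -1;0 0 0 0 -0.7;0 0 0 0 -0.5;0 0 0 0 -0.3;0 0 0 0 -0.1;0 0 0 0 0"}}

```text
time: 22.37
position: [0.5608, 0.2036, 0.0692]
tcp_rot: [-0.0, 0.782, 0.624, -0.0]
ft_force: [0.8, 0.0, -0.1]
gripper_width: 0.5
grip_force: 0.0
```

Request:
{"api": "servo_tool", "payload": {"series": "0 0 0 0 0;0 0 -0.2 0 0;0 0 -0.5 0 0;0 0 -0.8 0 0;0 0 -0.8 0 0;0 0 -0.8 0 0;0 0 -0.8 0 0;0 0 -0.8 0 0"}}

```text
time: 23.03
position: [0.5614, 0.2037, 0.1895]
tcp_rot: [0.0, 0.782, 0.624, 0.001]
ft_force: [0.6, -0.5, 0.8]
gripper_width: 0.497
grip_force: 0.0
```

Request:
{"api": "servo_tool", "payload": {"series": "-0.8 0 -0.5 0 0;-0.9 0 0 0 0;-0.9 0 0 0 0;-0.9 0 0 0 0;-0.9 0 0 0 0;-0.6 0 0 0 0;0 0 0 0 0;0 0 0 0 0"}}

```text
time: 23.7
position: [0.5339, 0.0813, 0.2008]
tcp_rot: [0.0, 0.782, 0.623, 0.001]
ft_force: [-0.7, 0.2, -0.0]
gripper_width: 0.5
grip_force: 0.0
```

```bash
python3 -c "
from h import *
s=arm.sense();print(s['time'],s['position'],s['ft_force'])
a,d=snap('top','t8');W=cloud('top',d);q=G(W)
m=(abs(W[:,2]-.1)<.008)&(np.hypot(*(q-[.015,0]).T)<.03);print('tab',q[m].mean(0),m.sum())
m=(np.hypot(*(W[:,:2]-[.55,-.24]).T)<.05)&(W[:,2]>.185)&(W[:,2]<.212);print('jar',m.sum(),W[m].mean(0),W[m].std(0))
l=np.array([.5666,-.1875]);e=W[m].mean(0)[:2]-l;c,n=np.cos(-.274),np.sin(-.274);print(c*e[0]+n*e[1],-n*e[0]+c*e[1])"
```

```text
23.7 [0.53386899 0.08134498 0.20075463] [-0.72793958  0.15466306 -0.01466091]
tab [nan nan] 0
jar 193 [ 0.55164512 -0.24012928  0.20029431] [0.01432702 0.01466693 0.00320629]
-0.00015634879505682826 -0.054712571306754<string>:5: RuntimeWarning: Mean of empty slice.
  ret = um.true_divide(
```

```bash
python3 -c "
from h import *
a,d=snap('scene','s8');q0=cloud('scene',np.load('pics/s0.npy'));W=cloud('scene',d)
for X in(q0,W):
  q=G(X);m=(abs(X[:,2]-.08)<.02)&(abs(q[:,1])<.03)&(q[:,0]<.05)&(q[:,0]>-.02);print(q[m].mean(0),m.sum())
print(arm.job_done())"
```

```text
[0.01896532 0.00914285] 129
[0.01884192 0.00941474] 131
the job is handed in; nothing more can be done
None
```

I handed the job in at about 24 s of the 61 s allowed; the hand-in gave no pass or fail. The jar stands upright on the ledge's free end, within 1 mm of its centre line by camera. The tab was held about 2 s at the marker (pull depth judged mainly from arm position, as the arm hid the tip from above) and eased home, and the scene camera puts it back where it started.

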